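# Space and press a tile on a counter display board

### The arm

A 6-joint arm with a two-finger parallel gripper is mounted at the origin on a cart in front of the work surface, level with it; the furniture and walls round the work are solid. World frame = base frame: x ahead of the robot, y to its left, z up, the work surface at z = 0. Lengths are in m, angles in rad, forces in N, time in s.
With the tool pointing down it reaches from about 0.375 to 0.975 m from the base axis. Payload 3.8 kg.
Tool frame: the origin (TCP) lies between the finger pads; the fingertips stand 17 mm ahead of it and the grasp point (between the pads) lies 2 mm behind it; z points along the fingers, y is the line along which they close (so a half turn about z gives the same grasp; the last joint's range is limited). The gripper opens to 85 mm and grips with 20 to 120 N. Pads are 22 mm wide; open, the fingers measure 114 mm over their backs; the gripper's body (76 mm by 85 mm) begins 54 mm behind the grasp point. The pads swing forward as they close: fully open they stand 13 mm farther back than shut.
Start: joints at [-1.162, 0.264, 1.604, -0, 1.274, -0.037], TCP at [0.291, -0.609, 0.248] pointing down, gripper open.
Joint ranges: [-2.63, 2.63], [-0.94, 2.18], [0.31, 2.57], [-1.31, 4.45], [0, 2.66], [-2.55, 2.55]. Speed limits (rad/s): [2.57, 2.57, 3.14, 3.14, 3.14, 3.14].

### API

Orientations are given as a rotation vector (axis times angle).
In Python, from workcell import bot gives the robot as it stands.
- The arm moves only by the tool play_rows, never from a script. Its argument "steps" is one flat list of numbers, 4 for each row, row after row: the shift along the tool's x, y, z in m, then the turn about the tool's z in rad. A call has 1 to 10 rows; each row is the pose to reach, as a shift and turn from the pose commanded when the call began, along the tool's axes at that moment; what a row does not reach only later rows make up. A row lasts 1/8 s, in which the tool goes at most 62.5 mm and 10.7 degrees, less where a joint would pass 70% of its speed; a pose out of reach is approached as far as the arm can. A call with a gripper value outside its range is refused whole. "jaw" is the closure in counts, from 0 (fully open) to 255 (shut), set as the call begins (left out, the last holds). The fingers move at their own pace and stop on an object; "grip_force" is the grip in N (left out, the last holds). Time passes only in rows, so rows that repeat a pose let the fingers close. It gives the time, the measured TCP pose, the force, the opening and the grip force at its end, in the units of the state.
- bot.read_state(): the state, without advancing time (a new reading comes with each control period).
- bot.read_camera(name): name is "scene" or "top"; returns a dict with "pixels" (420x560x3 uint8, blue, green, red), "mtx" (3x3 intrinsics, pixels), "R" (3x3) and "t" (3): a world point X has camera coordinates R X + t. Camera axes: x right, y down, z forward; pixel columns grow to the right and rows downward; lengths in m; the calibration is good to about 2 mm. A picture is of the moment at which its call begins. There is no depth.
- bot.finish_job(): hands the job in; it is judged then, once.
The state is a dict: "time": time; "q": joint angles; "joint_vel": joint speeds; "joint_torque": joint torques, N m; "tool_pos": TCP position; "tcp_rot": TCP orientation; "wrist_force": force on the tool from outside, world axes, zero at the start; "torque": the same for the moment, N m; "width": opening from 0.0 (shut) to 1.0 (fully open); "grip_force": force on a finger pad.
Only numpy, scipy, OpenCV 4.12 (cv2) and the standard library are available. Lean on these libraries where they do the work, as an engineer would, in place of code of your own. Each camera call takes 0.05 s, during which the arm holds its last target. There are 200 camera calls.

### The job

The square tile in the middle of the shop's display board is to be set. Take the grey spacer from its rest and slide it upright into the one joint beside that tile that is wide enough for it, fully down onto the board and between the ends of the tiles, and let go of it. Then press the square tile down flush with the two tiles beside it and finish while still holding it pressed there; leave the spacer in its joint and do not disturb the other things on the table.

Things in the scene. Friction and masses are not known exactly. Their poses are not given: they have to be found in the camera images.
- display_board: wooden backing board, fixed, 130 (x) x 270 (y) x 12 mm, lying flat on the plywood panel; origin at the centre of its underside, z up, y along the row of three white tiles. Its top, where the joints end, is 12 mm above the origin.
- tile_top (a point): centre of the top face of the middle tile: white, square, 100 x 100 x 20 mm, at the middle of the board, axes as the board's. It cannot shift or turn sideways, only sink. It sits on a springy pad, its top standing 6 mm proud of the tiles beside it.
- tile (a joint): how far the middle tile is pressed down (m): 0 at rest (6 mm proud), 0.006 flush with its neighbours, where it stops hard. The pad pushes back with about 3 N at the start and 9 N when flush, and lifts the tile again when it is let go.
- slim_tile_top (a point): centre of the top face of the slim white tile beside the middle one, fixed, 100 (x) x 50 (y) x 20 mm, its centre 90 mm along the board's y from the middle tile's centre, on either side (it varies): the joint between it and the middle tile is 15 mm wide, 20 mm deep and 100 mm long, the joint's centre line 57.5 mm from the middle tile's centre. This is the wide joint.
- broad_tile_top (a point): centre of the top face of the broad white tile on the other side of the middle one, fixed, 100 (x) x 66 (y) x 20 mm, its centre 90 mm from the middle tile's centre; the joint beside it is only 7 mm wide.
- spacer_center (a point): centre of the spacer: a grey plastic plate 60 mm long (x), 12 mm thick (y) and 60 mm high (z), loose, 50 g, with a rounded foot (radius 6 mm) and a grooved grip near its top; z up. It stands upright in the rest, its foot 8 mm above the panel, and is best pinched across its thickness near the top.
- spacer_foot (a point): lowest point of the spacer's foot, 30 mm below its centre.
- rest: dark steel rest, fixed, 84 (x) x 56 (y) x 26 mm, with a 14 mm slot along x, 18 mm deep, in which the spacer stands; origin at the centre of its underside, on the plywood panel.
- order_pad_mid (a point): bystander: note pad lying flat, 145 x 100 x 12 mm; its centre.
- marker_pen_mid (a point): bystander: marker pen, 20 x 130 x 18 mm; its centre.

How it is judged:
By the outcome, as a careful person would: the job done as asked, in the order asked, and still so for the second after the job is handed in, while the arm keeps its last pose, push and grip.
It also fails if it takes over 58 s, if anything falls off the work surface, if the arm or the gripper's body presses on something with over 40 N, if the wrist force passes 120 N, or if a joint passes its speed limit or range.

## Working session

There is one attempt and no reset: what is moved stays moved. The work goes in short steps, Python scripts to look and compute and a tool call to move; the robot and the scene stay as the last step left them, time stands still between calls to the robot, and variables do not carry over. Pictures are saved under pics/ and viewed, at most 10 in all, crops included, and the job is handed in when it is done.

Besides the shell and the picture viewer there is one more tool, called after ">>>" as name(argument=value, ...) on one line, values as JSON. play_rows: Moves the arm, as the interface text tells. Its arguments: {"type":"object","properties":{"steps":{"type":"array"},"jaw":{"type":"number"},"grip_force":{"type":"number"}},"required":["steps"]}

```bash
mkdir -p pics
python3 - <<'E'
from workcell import bot
import cv2,numpy as np
for n in("scene","top"):
    c=bot.read_camera(n);cv2.imwrite(f"pics/{n}0.png",c["pixels"]);np.savez(f"pics/{n}0.npz",**c)
    R=np.array(c["R"]);print(n,c["mtx"],R,-R.T@c["t"])
s=bot.read_state();print(s)
E
```

```text
scene [[471.55359649   0.         278.50434859]
 [  0.         471.55359649 210.42089747]
 [  0.           0.           1.        ]] [[-8.85276150e-01 -4.65065657e-01 -2.72111047e-04]
 [-2.63178349e-01  5.01455616e-01 -8.24184095e-01]
 [ 3.83436169e-01 -7.29558908e-01 -5.66321909e-01]] [0.08594973 0.64301486 0.67986243]
top [[485.15174048   0.         287.66303302]
 [  0.         485.15174048 212.80242638]
 [  0.           0.           1.        ]] [[ 0.0066056  -0.9998709   0.01464723]
 [-0.99396371 -0.00816925 -0.10940475]
 [ 0.10951028 -0.01383613 -0.99388936]] [ 0.3803408  -0.07811569  1.05361121]
{'time': 0.1, 'q': array([-1.16188647e+00,  2.64689335e-01,  1.60526484e+00,  3.35606250e-06,
        1.27369030e+00, -3.69117926e-02]), 'joint_vel': array([-0.00033589, -0.00207188, -0.00259828,  0.00040345, -0.00091349,
       -0.00139808]), 'joint_torque': array([ 4.83582771e-04, -5.16704607e+01, -3.68589520e+01, -4.62347805e-05,
        6.27091562e-03, -2.32780741e-05]), 'tool_pos': array([ 0.29079904, -0.60844401,  0.24706392]), 'tcp_rot': array([-3.06189681e+00, -6.94062463e-01,  5.90692648e-04]), 'wrist_force': array([-0.65936526, -1.17629469,  0.12612912]), 'torque': array([-0.00785862, -0.0196103 , -0.00704923]), 'grip_force': 0.0, 'width': 1.0017103926857247}
```

View pics/scene0.png

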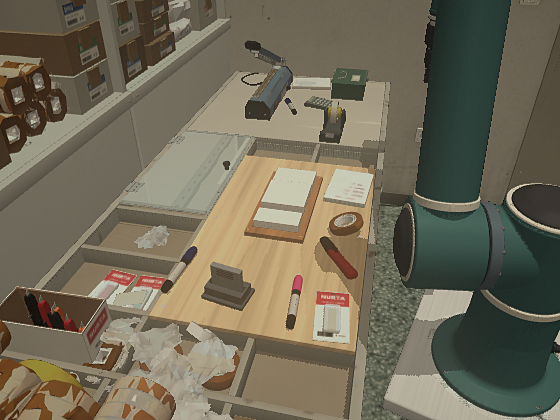

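View pics/top0.png

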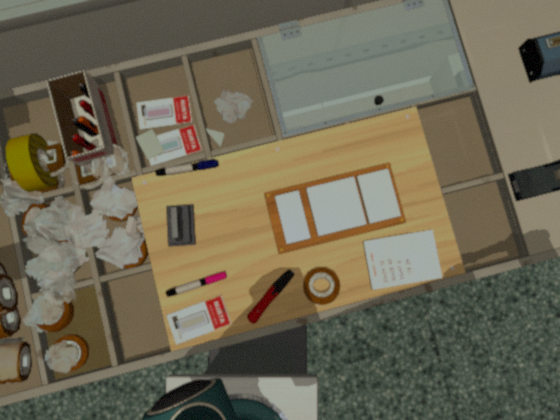

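The scene view shows the spacer standing in its rest at about (227,285), and the board with three tiles at about (285,205). The top view shows the rest at (181,225) and the board at (335,207). The slimmer tile looks to be the left one, at (293,216). Next I'll enlarge crops and segment them.

```bash
cat > h.py <<'E'
import cv2,numpy as np
def load(n): 
    d=np.load(f"pics/{n}.npz"); return d
def ray(d,uv,z):
    uv=np.atleast_2d(uv).astype(float); C=-d["R"].T@d["t"]
    v=(np.c_[uv,np.ones(len(uv))]@np.linalg.inv(d["mtx"]).T)@d["R"]
    return C+v*((z-C[2])/v[:,2])[:,None]
def proj(d,X):
    p=np.atleast_2d(X)@d["R"].T+d["t"]; p=p@d["mtx"].T; return p[:,:2]/p[:,2:]
def tri(a,ua,b,ub):
    Pa=a["mtx"]@np.c_[a["R"],a["t"]];Pb=b["mtx"]@np.c_[b["R"],b["t"]]
    X=cv2.triangulatePoints(Pa,Pb,np.array(ua,float).reshape(2,1),np.array(ub,float).reshape(2,1)); return (X[:3]/X[3]).ravel()
E
python3 - <<'E'
from h import *
t=load("top0");s=load("scene0")
a=cv2.resize(t["pixels"][155:260,155:425],None,fx=2.9,fy=2.9,interpolation=cv2.INTER_CUBIC)
b=cv2.resize(s["pixels"][160:320,180:380],None,fx=1.8,fy=1.8,interpolation=cv2.INTER_CUBIC)
o=np.zeros((a.shape[0]+b.shape[0],max(a.shape[1],b.shape[1]),3),np.uint8);o[:a.shape[0],:a.shape[1]]=a;o[a.shape[0]:,:b.shape[1]]=b
cv2.imwrite("pics/c1.png",o)
for n,d,roi in(("top",t,(155,260,255,425)),("scene",s,(160,250,240,330))):
    y0,y1,x0,x1=roi;im=d["pixels"][y0:y1,x0:x1];h=cv2.cvtColor(im,cv2.COLOR_BGR2HSV)
    m=((h[...,1]<60)&(h[...,2]>120)).astype(np.uint8)
    for c in cv2.findContours(m,0,1)[0]:
        if cv2.contourArea(c)>200:
            r=cv2.minAreaRect(c);print(n,(r[0][0]+x0,r[0][1]+y0),r[1],r[2],(cv2.boxPoints(r)+[x0,y0]).round(1).tolist())
            if n=="top":
                for z in(0.032,0.05):
                    p=ray(d,cv2.boxPoints(r)+[x0,y0],z);print(z,p.mean(0).round(4),np.linalg.norm(np.diff(p,axis=0),axis=1).round(4))
E
```

```text
top (393.5, 245.0) (28.0, 61.0) 90.0 [[363.0, 231.0], [424.0, 231.0], [424.0, 259.0], [363.0, 259.0]]
0.032 [ 0.4265 -0.3162  0.032 ] [0.1296 0.0591 0.1287]
0.05 [ 0.4257 -0.312   0.05  ] [0.1273 0.0581 0.1265]
top (292.17647552490234, 216.70588302612305) (49.962337493896484, 25.223705291748047) 75.96376037597656 [[273.9, 195.5], [298.4, 189.4], [310.5, 237.9], [286.0, 244.0]]
0.032 [ 0.485  -0.1019  0.032 ] [0.0537 0.1063 0.0532]
0.05 [ 0.4831 -0.1015  0.05  ] [0.0528 0.1045 0.0522]
top (335.9411849975586, 205.76470565795898) (49.96233367919922, 50.447410583496094) 75.96376037597656 [[305.4, 187.6], [354.4, 175.4], [366.5, 223.9], [317.5, 236.1]]
0.032 [ 0.5091 -0.1949  0.032 ] [0.1083 0.1069 0.1072]
0.05 [ 0.5068 -0.1928  0.05  ] [0.1064 0.105  0.1053]
top (378.59844970703125, 195.47409439086914) (49.575294494628906, 32.57514190673828) 75.25643920898438 [[356.5, 175.6], [388.0, 167.4], [400.7, 215.3], [369.2, 223.6]]
0.032 [ 0.532  -0.2861  0.032 ] [0.0705 0.1063 0.0697]
0.05 [ 0.5293 -0.2824  0.05  ] [0.0692 0.1045 0.0685]
scene (284.0999984741211, 198.19999313354492) (45.853023529052734, 70.5187759399414) 18.434947967529297 [[251.2, 224.4], [273.5, 157.5], [317.0, 172.0], [294.7, 238.9]]
```

View pics/c1.png

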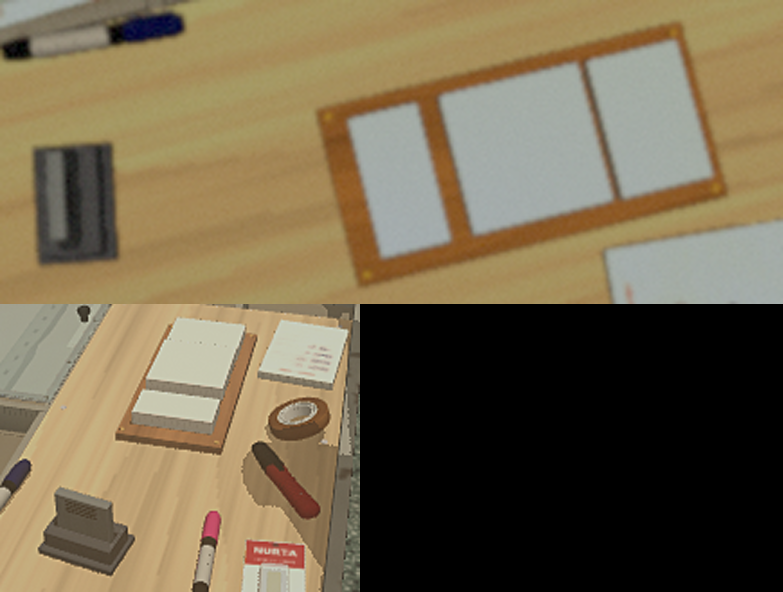

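The crop shows the wide joint on the left (+y) side of the middle tile. The spacer's top is the light strip at about crop (57,198). The tile sizes suggest a raised panel, so I'll triangulate heights.

```bash
python3 - <<'E'
from h import *
t=load("top0");s=load("scene0")
T=lambda u,v:(155+(u+.5)/2.9-.5,155+(v+.5)/2.9-.5)
S=lambda u,v:(180+(u+.5)/1.8-.5,160+(v-304+.5)/1.8-.5)
for n,a,b in[("board UL",T(318,109),S(117,437)),("board LL",T(362,284),S(222,448)),
 ("slim top UL",T(347,119),S(132,419)),("slim LL",T(381,260),S(209,430)),("slim UR",T(417,102),S(145,389)),("slim LR",T(451,241),S(222,393)),
 ("mid UL",T(440,95),S(146,382)),("mid LL",T(472,235),S(229,388)),("spacer?",T(47,149),S(58,488)),("spacer2",T(52,247),S(114,499))]:
    X=tri(t,a,s,b);print(n,X.round(4),(proj(t,X)-a).round(1),(proj(s,X)-b).round(1))
E
python3 - <<'E'
import sys;sys.path.insert(0,'.')
import os;os.chdir('.')
from h import *
t=load("top0");s=load("scene0")
a=cv2.resize(t["pixels"][190:260,160:210],None,fx=8,fy=8,interpolation=cv2.INTER_CUBIC)
b=cv2.resize(s["pixels"][255:315,195:260],None,fx=6,fy=6,interpolation=cv2.INTER_CUBIC)
o=np.zeros((560,800,3),np.uint8);o[:,:400]=a;o[:360,400:790]=b;cv2.imwrite("pics/c2.png",o)
E
```

```text
board UL [ 0.5312 -0.0439  0.0587] [[0.3 0.6]] [[-0.6 -0.1]]
board LL [ 0.4067 -0.0763  0.0647] [[0.2 0.5]] [[-0.6 -0. ]]
slim top UL [ 0.5218 -0.0649  0.0752] [[0.3 0.5]] [[-0.6 -0.1]]
slim LL [ 0.426  -0.0881  0.0762] [[-0.4 -0.9]] [[1.  0.1]]
slim UR [ 0.532  -0.1138  0.0866] [[0.4 0.8]] [[-0.9 -0.1]]
slim LR [ 0.4358 -0.1365  0.0971] [[0.2 0.4]] [[-0.4 -0. ]]
mid UL [ 0.5381 -0.1294  0.0858] [[0.2 0.3]] [[-0.4 -0. ]]
mid LL [ 0.4372 -0.1522  0.095 ] [[0.8 1.8]] [[-1.9 -0.1]]
spacer? [0.4914 0.1317 0.1282] [[0.5 1.1]] [[-1.3 -0.2]]
spacer2 [0.4279 0.1257 0.1347] [[0.1 0.3]] [[-0.4 -0. ]]
```

View pics/c2.png

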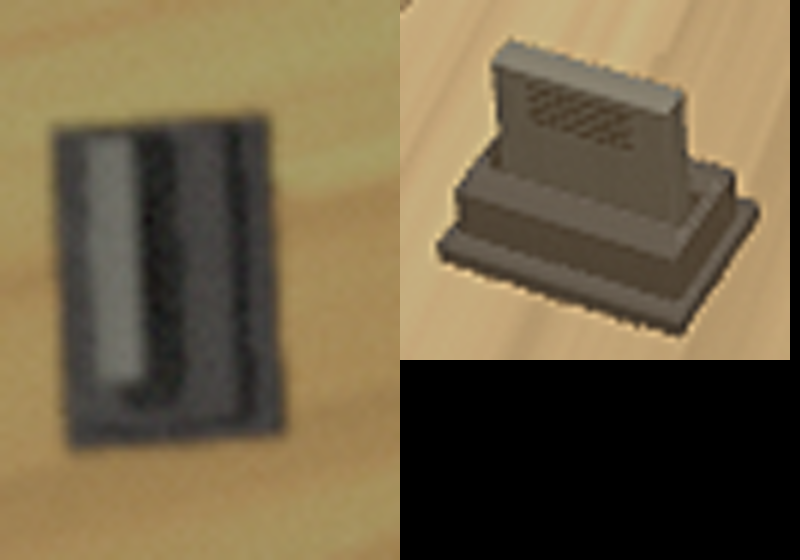

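The c2 crop shows the rest's outline at top-crop (52,125), (268,117), (285,432) and (70,445). The spacer's top strip runs from (88,135) to (145,380). In the scene crop its top face corners are (508,40), (685,95), (670,112) and (493,63). I'll enlarge the scene tiles once more to get corners.

Run:
```python
from h import *
t=load("top0");s=load("scene0")
a=cv2.resize(t["pixels"][160:255,258:410],None,fx=3.6,fy=3.6,interpolation=cv2.INTER_CUBIC)
b=cv2.resize(s["pixels"][162:246,240:328],None,fx=7,fy=7,interpolation=cv2.INTER_CUBIC)
b=b[:600];cv2.imwrite("pics/c3.png",b)
T=lambda u,v:(160+(u+.5)/8-.5,190+(v+.5)/8-.5)
S=lambda u,v:(195+(u-400+.5)/6-.5,255+(v+.5)/6-.5)
for n,a,b in[("rest +x+y",T(52,125),S(438,248)),("rest -x+y",T(70,445),S(685,331)),("rest -x-y",T(285,432),S(760,207)),
 ("sp +x+y",T(88,135),S(493,63)),("sp +x-y",T(133,133),S(510,40)),("sp -x-y",T(145,378),S(685,93)),("sp -x+y",T(100,382),S(670,114))]:
    X=tri(t,a,s,b);print(n,X.round(4),(proj(t,X)-a).round(1),(proj(s,X)-b).round(1))
```

```text
rest +x+y [0.5027 0.1575 0.0615] [[0.2 0.3]] [[-0.4 -0.1]]
rest -x+y [0.42   0.1504 0.0593] [[0.3 0.7]] [[-0.9 -0.1]]
rest -x-y [0.4246 0.0959 0.061 ] [[0.1 0.2]] [[-0.3 -0. ]]
sp +x+y [0.4926 0.1343 0.1221] [[0.2 0.4]] [[-0.5 -0.1]]
sp +x-y [0.4934 0.1236 0.1226] [[0.1 0.3]] [[-0.4 -0.1]]
sp -x-y [0.4346 0.119  0.1221] [[0.1 0.2]] [[-0.3 -0. ]]
sp -x+y [0.4334 0.1295 0.1228] [[0.1 0.3]] [[-0.4 -0.1]]
```

View pics/c3.png

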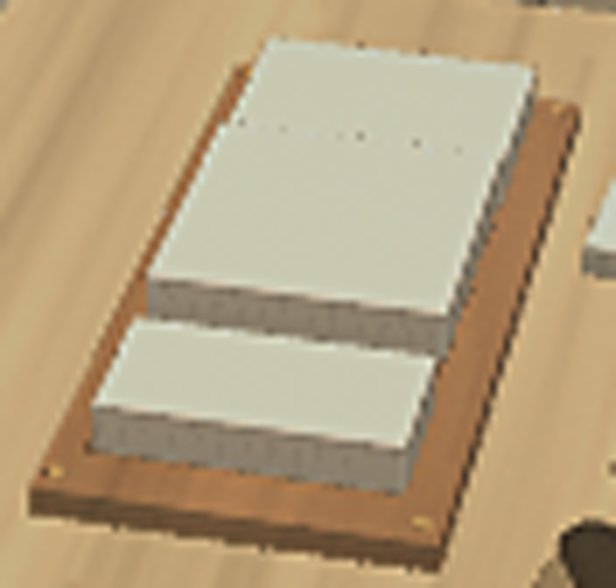

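The c3 crop shows the slim tile's top corners at (95,405), (138,318), (438,357) and (408,443). The middle tile's front top edge runs from (150,278) to (447,312), and the broad tile's far edge from (268,38) to (535,68).

Run:
```python
from h import *
t=load("top0");s=load("scene0")
S=lambda u,v:(240+(u+.5)/7-.5,162+(v+.5)/7-.5)
P=[("slim++",(273.9,195.5),S(95,405)),("slim+-",(298.4,189.4),S(138,318)),("slim--",(310.5,237.9),S(438,357)),("slim-+",(286,244),S(408,443)),
("mid++",(305.4,187.6),S(150,278)),("mid-+",(317.5,236.1),S(447,312)),("broad+-",(388,167.4),S(268,38)),("broad--",(400.7,215.3),S(535,68)),
("board++",(264.7,192.6),S(30,490)),("board-+",(279.8,252.9),S(442,540))]
for n,a,b in P:
    X=tri(t,a,s,b);print(n,X.round(4),(proj(t,X)-a).round(1),(proj(s,X)-b).round(1))
# scene-only with heights panel=.0545
for p in (.0525,.0545,.0565):
    r=[]
    for n,a,b in P:
        z=p+(.038 if n[0]=='m' else .012 if n[:3]=='boa' else .032)
        r.append((n,ray(s,b,z)[0,:2].round(4).tolist(),ray(t,a,z)[0,:2].round(4).tolist()))
    print(p);[print(*q) for q in r]
```

```text
slim++ [ 0.5207 -0.0641  0.0874] [[0.2 0.5]] [[-0.5 -0.1]]
slim+- [ 0.5336 -0.1134  0.0862] [[0.2 0.5]] [[-0.5 -0.1]]
slim-- [ 0.437  -0.1374  0.0872] [[-0.  -0.1]] [[0.1 0. ]]
slim-+ [ 0.4242 -0.0886  0.0896] [[-0. -0.]] [[0. 0.]]
mid++ [ 0.5365 -0.1271  0.0926] [[0.2 0.4]] [[-0.4 -0.1]]
mid-+ [ 0.4403 -0.1507  0.0953] [[-0.1 -0.1]] [[0.1 0. ]]
broad+- [ 0.5812 -0.2951  0.0862] [[0.1 0.1]] [[-0.1 -0. ]]
broad-- [ 0.484  -0.3186  0.0874] [[-0.1 -0.2]] [[0.2 0. ]]
board++ [ 0.5313 -0.0441  0.064 ] [[-0.1 -0.2]] [[0.2 0. ]]
board-+ [ 0.4068 -0.0766  0.0672] [[0.1 0.1]] [[-0.2 -0. ]]
0.0525
slim++ [0.5217, -0.0678] [0.522, -0.0636]
slim+- [0.5337, -0.1159] [0.5349, -0.113]
slim-- [0.4388, -0.1408] [0.437, -0.1376]
slim-+ [0.4272, -0.095] [0.4245, -0.0887]
mid++ [0.5372, -0.1302] [0.5377, -0.1268]
mid-+ [0.4435, -0.1571] [0.4403, -0.1512]
broad+- [0.5823, -0.2979] [0.5818, -0.2954]
broad-- [0.4864, -0.3233] [0.4839, -0.3195]
board++ [0.5314, -0.0434] [0.5308, -0.0443]
board-+ [0.4079, -0.0798] [0.4072, -0.0764]
0.0545
slim++ [0.5203, -0.0655] [0.5217, -0.0636]
slim+- [0.5322, -0.1133] [0.5346, -0.1129]
slim-- [0.4376, -0.1382] [0.4369, -0.1375]
slim-+ [0.426, -0.0925] [0.4244, -0.0887]
mid++ [0.5357, -0.1276] [0.5374, -0.1267]
mid-+ [0.4423, -0.1544] [0.4402, -0.151]
broad+- [0.5807, -0.2948] [0.5814, -0.2949]
broad-- [0.485, -0.32] [0.4837, -0.319]
board++ [0.5299, -0.0411] [0.5305, -0.0444]
board-+ [0.4069, -0.0775] [0.4072, -0.0764]
0.0565
slim++ [0.5188, -0.0631] [0.5214, -0.0637]
slim+- [0.5307, -0.1108] [0.5342, -0.1129]
slim-- [0.4364, -0.1356] [0.4368, -0.1374]
slim-+ [0.4249, -0.09] [0.4243, -0.0887]
mid++ [0.5342, -0.1249] [0.5371, -0.1266]
mid-+ [0.4411, -0.1517] [0.4401, -0.1509]
broad+- [0.579, -0.2916] [0.581, -0.2945]
broad-- [0.4837, -0.3168] [0.4835, -0.3185]
board++ [0.5285, -0.0389] [0.5302, -0.0445]
board-+ [0.4058, -0.0751] [0.4071, -0.0765]
```

```bash
cat >> h.py <<'E'
def go(x,y,z,yaw):
    from workcell import bot
    from scipy.spatial.transform import Rotation as Ro
    s=bot.read_state();R=Ro.from_rotvec(s["tcp_rot"]).as_matrix()
    psi=np.arctan2(R[1,0],R[0,0])
    d=R.T@(np.array([x,y,z])-s["tool_pos"])
    print("t",s["time"],"pos",s["tool_pos"].round(4),"yaw",np.degrees(psi).round(2),"zaxis",R[:,2].round(3),"| shift",d.round(4),"turn",round(-(np.radians(yaw)-psi),4),"F",s["wrist_force"].round(1),"w",round(s["width"],3))
E
python3 -c "
from h import *
go(.4635,.1266,.2,4.7)"
```

```text
t 0.1 pos [ 0.2908 -0.6084  0.2471] yaw 25.54 zaxis [-0.001  0.002 -1.   ] | shift [ 0.4728 -0.5886  0.0483] turn 0.3638 F [-0.7 -1.2  0.1] w 1.002
```

>>> play_rows(steps=[0.473,-0.589,0,0.364,0.473,-0.589,0,0.364,0.473,-0.589,0,0.364,0.473,-0.589,0,0.364,0.473,-0.589,0,0.364,0.473,-0.589,0,0.364,0.473,-0.589,0,0.364,0.473,-0.589,0,0.364,0.473,-0.589,0,0.364,0.473,-0.589,0,0.364], jaw=0, grip_force=40)

```text
time: 1.35
tool_pos: [0.4339, 0.0014, 0.2482]
tcp_rot: [3.139, 0.128, 0.001]
wrist_force: [1.4, -0.3, 0.2]
width: 1.0
grip_force: 0.0
```

```bash
python3 -c "
from h import *
go(.4635,.1266,.16,4.7)"
```

```text
t 1.35 pos [0.4339 0.0014 0.2482] yaw 4.68 zaxis [ 0.001 -0.    -1.   ] | shift [ 0.0397 -0.1224  0.0882] turn -0.0004 F [ 1.4 -0.3  0.2] w 1.0
```

>>> play_rows(steps=[0.04,-0.122,0.03,0,0.04,-0.122,0.03,0,0.04,-0.122,0.03,0,0.04,-0.122,0.088,0,0.04,-0.122,0.088,0,0.04,-0.122,0.088,0,0.04,-0.122,0.088,0])

```text
time: 2.22
tool_pos: [0.4657, 0.1239, 0.1628]
tcp_rot: [-3.138, -0.127, -0.006]
wrist_force: [0.7, -0.7, -0.3]
width: 1.004
grip_force: 0.0
```

```bash
python3 -c "
from h import *
go(.4635,.1266,.113,4.7)
from workcell import bot
t=bot.read_camera('top');s=bot.read_camera('scene')
a=cv2.resize(t['pixels'][180:270,130:240],None,fx=4,fy=4,interpolation=2)
b=cv2.resize(s['pixels'][220:330,170:280],None,fx=3.2,fy=3.2,interpolation=2)
o=np.zeros((360,792,3),np.uint8);o[:,:440]=a;o[:352,440:]=b;cv2.imwrite('pics/g1.png',o)"
```

```text
t 2.225 pos [0.4657 0.1239 0.1628] yaw 4.62 zaxis [ 0.004  0.001 -1.   ] | shift [-0.0022 -0.0028  0.0498] turn -0.0013 F [ 0.7 -0.7 -0.3] w 1.004
```

View pics/g1.png

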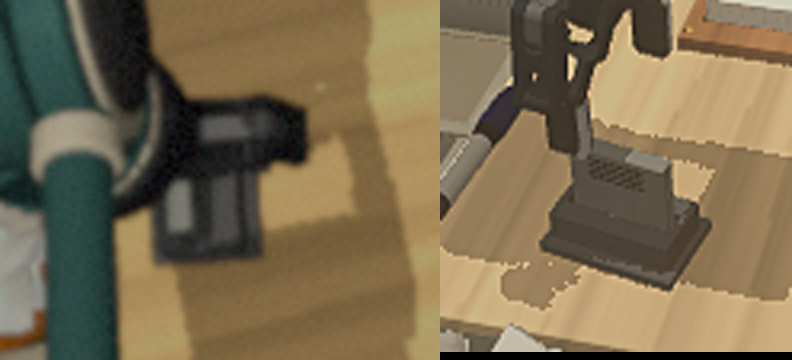

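The g1 crop shows the gripper above the rest with its fingers either side of the spacer. The near finger's tip is at scene-crop (565,150). I'll check that against its projection.

```bash
python3 -c "
from h import *
s=load('scene0')
p=proj(s,[[.4617,.168,.159],[.4617,.179,.159],[.468,.083,.159]]);print(((p-[170,220])*3.2+[440,0]).round())
go(.4635,.1266,.113,4.7)"
```

```text
[[573. 146.]
 [561. 159.]
 [649.  54.]]
t 2.325 pos [0.4654 0.1241 0.1624] yaw 4.64 zaxis [ 0.004  0.001 -1.   ] | shift [-0.0018 -0.0026  0.0494] turn -0.0011 F [1.1 0.2 1.3] w 1.002
```

>>> play_rows(steps=[0,0,0.01,0,0,0,0.01,0,0,0,0.01,0])

```text
time: 2.7
tool_pos: [0.4637, 0.1242, 0.15]
tcp_rot: [3.139, 0.129, -0.001]
wrist_force: [-0.0, -0.3, -0.3]
width: 0.999
grip_force: 0.0
```

```bash
python3 -c "
from h import *
go(.4635,.1266,.113,4.7)"
```

```text
t 2.7 pos [0.4637 0.1242 0.15  ] yaw 4.69 zaxis [-0.001 -0.    -1.   ] | shift [ 0.     -0.0024  0.037 ] turn -0.0002 F [-0.  -0.3 -0.3] w 0.999
```

>>> play_rows(steps=[0,-0.0024,0.012,0,0,-0.0024,0.024,0,0,-0.0024,0.037,0,0,-0.0024,0.037,0,0,-0.0024,0.037,0])

```text
time: 3.32
tool_pos: [0.4637, 0.1266, 0.1131]
tcp_rot: [3.139, 0.128, -0.001]
wrist_force: [-1.1, 0.9, -0.7]
width: 1.0
grip_force: 0.0
```

>>> play_rows(steps=[0,0,0,0,0,0,0,0,0,0,0,0,0,0,0,0,0,0,0,0,0,0,0,0,0,0,0,0], jaw=255, grip_force=40)

```text
time: 4.2
tool_pos: [0.4638, 0.1267, 0.1135]
tcp_rot: [-3.139, -0.128, -0.0]
wrist_force: [-0.8, 0.6, 2.7]
width: 0.134
grip_force: 41.5
```

```bash
python3 -c "
from h import *
go(.4635,.1266,.185,4.7)"
```

```text
t 4.2 pos [0.4638 0.1267 0.1135] yaw 4.68 zaxis [ 0.  0. -1.] | shift [-0.0003  0.0001 -0.0715] turn -0.0003 F [-0.8  0.6  2.7] w 0.134
```

>>> play_rows(steps=[0,0,-0.03,0,0,0,-0.06,0,0,0,-0.072,0,0,0,-0.072,0,0,0,-0.072,0])

```text
time: 4.82
tool_pos: [0.4628, 0.1264, 0.1839]
tcp_rot: [3.139, 0.128, -0.004]
wrist_force: [0.3, -0.6, -1.3]
width: 0.134
grip_force: 41.1
```

```bash
python3 -c "
from h import *
go(.4867,-.1324,.175,13.9)"
```

```text
t 4.825 pos [0.4628 0.1264 0.1839] yaw 4.69 zaxis [-0.002 -0.001 -1.   ] | shift [0.0027 0.2599 0.0089] turn -0.1608 F [ 0.3 -0.6 -1.3] w 0.134
```

>>> play_rows(steps=[0.002,0.04,0,-0.02,0.002,0.1,0,-0.06,0.002,0.16,0,-0.1,0.002,0.22,0,-0.16,0.002,0.26,0.009,-0.161,0.002,0.26,0.009,-0.161,0.002,0.26,0.009,-0.161,0.002,0.26,0.009,-0.161,0.002,0.26,0.009,-0.161])

```text
time: 5.95
tool_pos: [0.487, -0.1312, 0.1764]
tcp_rot: [-3.118, -0.383, -0.0]
wrist_force: [-0.8, -0.2, -0.2]
width: 0.131
grip_force: 41.0
```

```bash
python3 -c "
from h import *
go(.4867,-.1324,.14,13.9)
from workcell import bot
s=bot.read_camera('scene');np.savez('pics/s2.npz',**s)
a=cv2.resize(s['pixels'][150:250,230:340],None,fx=5.8,fy=5.8,interpolation=2)
cv2.imwrite('pics/g2.png',a)"
```

```text
t 5.95 pos [ 0.487  -0.1312  0.1764] yaw 14.01 zaxis [ 0.  0. -1.] | shift [-0.0006  0.0011  0.0364] turn 0.002 F [-0.8 -0.2 -0.2] w 0.131
```

View pics/g2.png

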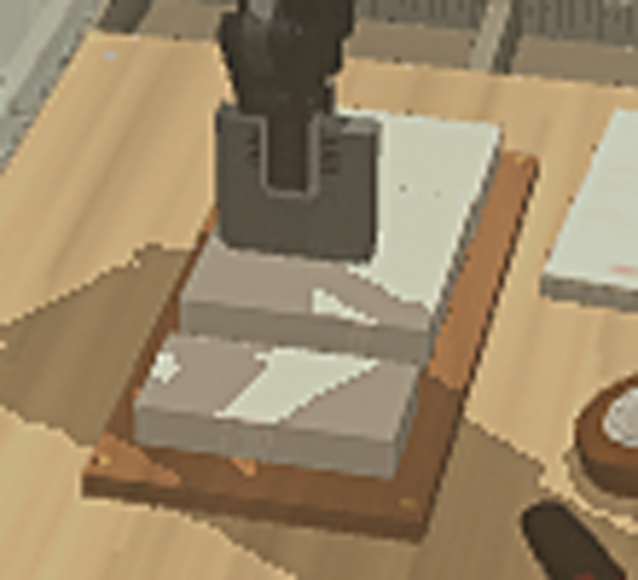

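The g2 crop shows the spacer held upright, with its lower edge from (218,245) to (375,262), parallel to the joint. I'll go down close above the tiles and check the force.

>>> play_rows(steps=[-0.0003,0.001,0.015,0.002,-0.0003,0.001,0.028,0.002,-0.0003,0.001,0.028,0.002,-0.0003,0.001,0.028,0.002])

```text
time: 6.5
tool_pos: [0.4868, -0.1333, 0.1479]
tcp_rot: [-3.119, -0.377, 0.001]
wrist_force: [0.4, -0.2, -0.2]
width: 0.138
grip_force: 41.1
```

```bash
python3 -c "
from h import *
go(.4867,-.1324,.14,13.9)
from workcell import bot
s=bot.read_camera('scene');np.savez('pics/s3.npz',**s)
a=cv2.resize(s['pixels'][165:240,235:325],None,fx=7,fy=7,interpolation=2)
cv2.imwrite('pics/g3.png',a)
# expected pixel of points: spacer foot +y side lower edge, joint
st=bot.read_state();p=st['tool_pos'];ax=np.array([.9707,.2402,0]);ay=np.array([-.2402,.9707,0])
f=p-[0,0,.0505]
print(((proj(s,[f+.03*ax,f-.03*ax])-[235,165])*7).round())
"
```

```text
t 6.5 pos [ 0.4868 -0.1333  0.1479] yaw 13.79 zaxis [-0.001  0.    -1.   ] | shift [ 0.0002 -0.0009  0.0079] turn -0.0019 F [ 0.4 -0.2 -0.2] w 0.138
[[233. 258.]
 [416. 282.]]
```

View pics/g3.png

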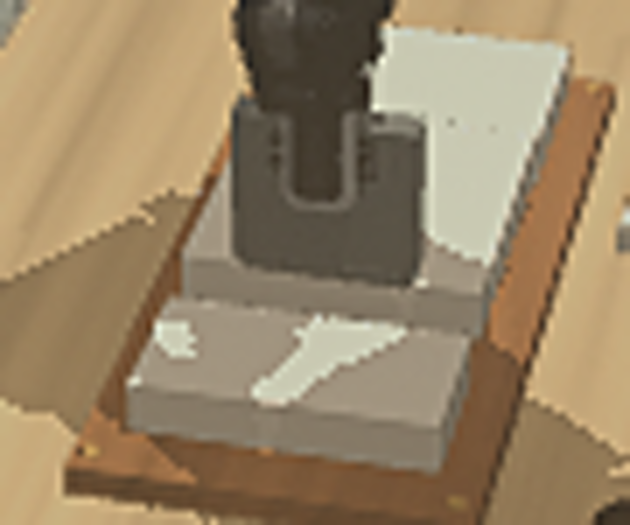

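The g3 crop shows the spacer centred on the joint, with its foot edge from (238,262) to (412,286), within 1 mm of the projection. Next is a slow descent while watching the force.

>>> play_rows(steps=[0,-0.0008,0,0,0,-0.0008,0.003,0,0,-0.0008,0.006,0,0,-0.0008,0.009,0,0,-0.0008,0.012,0,0,-0.0008,0.012,0])

```text
time: 7.3
tool_pos: [0.4864, -0.1325, 0.1359]
tcp_rot: [-3.119, -0.377, 0.001]
wrist_force: [-0.6, -0.8, -0.5]
width: 0.132
grip_force: 41.1
```

```bash
python3 -c "
from h import *
go(.4867,-.1324,.1175,13.9)"
```

```text
t 7.3 pos [ 0.4864 -0.1325  0.1359] yaw 13.8 zaxis [-0.001  0.    -1.   ] | shift [ 0.0003 -0.      0.0184] turn -0.0018 F [-0.6 -0.8 -0.5] w 0.132
```

>>> play_rows(steps=[0,0,0.003,0,0,0,0.006,0,0,0,0.009,0,0,0,0.012,0,0,0,0.012,0])

```text
time: 7.92
tool_pos: [0.4868, -0.1328, 0.124]
tcp_rot: [3.118, 0.377, 0.0]
wrist_force: [0.6, -1.2, -2.3]
width: 0.132
grip_force: 40.9
```

>>> play_rows(steps=[0,0,0.002,0,0,0,0.004,0,0,0,0.005,0,0,0,0.005,0])

```text
time: 8.43
tool_pos: [0.487, -0.1328, 0.1193]
tcp_rot: [3.118, 0.377, 0.001]
wrist_force: [1.5, -2.3, -0.5]
width: 0.131
grip_force: 41.2
```

>>> play_rows(steps=[0,0,0.001,0,0,0,0.002,0,0,0,0.002,0,0,0,0.002,0])

```text
time: 8.93
tool_pos: [0.487, -0.1328, 0.1175]
tcp_rot: [3.118, 0.377, 0.001]
wrist_force: [1.1, -2.8, 2.0]
width: 0.136
grip_force: 41.5
```

>>> play_rows(steps=[0,0,0.001,0,0,0,0.0015,0,0,0,0.0015,0,0,0,0.0015,0])

```text
time: 9.43
tool_pos: [0.4871, -0.1328, 0.1174]
tcp_rot: [3.118, 0.377, 0.001]
wrist_force: [-3.0, -3.0, 11.4]
width: 0.131
grip_force: 43.0
```

Contact came at the predicted depth, with 11 N upward. Now I'll release.

>>> play_rows(steps=[0,0,-0.001,0,0,0,-0.001,0,0,0,-0.001,0,0,0,-0.001,0,0,0,-0.001,0,0,0,-0.001,0,0,0,-0.001,0], jaw=0)

```text
time: 10.3
tool_pos: [0.4867, -0.1326, 0.1168]
tcp_rot: [-3.119, -0.377, 0.0]
wrist_force: [0.4, -0.5, -0.2]
width: 0.999
grip_force: 0.0
```

>>> play_rows(steps=[0,0,-0.03,0,0,0,-0.06,0,0,0,-0.08,0,0,0,-0.08,0,0,0,-0.08,0,0,0,-0.08,0,0,0,-0.08,0], jaw=255)

```text
time: 11.18
tool_pos: [0.4861, -0.1324, 0.1957]
tcp_rot: [-3.118, -0.377, 0.003]
wrist_force: [-0.1, 0.4, -0.0]
width: -0.003
grip_force: 0.0
```

```bash
python3 -c "
from h import *
go(.5005,-.1882,.16,13.9)
from workcell import bot
s=bot.read_camera('scene');np.savez('pics/s4.npz',**s)
a=cv2.resize(s['pixels'][150:240,230:330],None,fx=6,fy=6,interpolation=2)
cv2.imwrite('pics/g4.png',a)"
```

```text
t 11.175 pos [ 0.4861 -0.1324  0.1957] yaw 13.8 zaxis [-0.002  0.001 -1.   ] | shift [0.0008 0.0576 0.0356] turn -0.0018 F [-0.1  0.4 -0. ] w -0.003
```

View pics/g4.png

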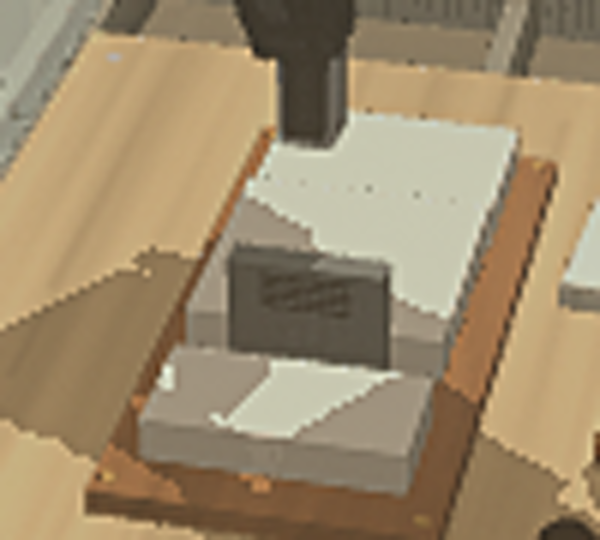

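The g4 crop shows the spacer standing upright in the wide joint, from (230,245) to (390,365), seated behind the slim tile and between the tile ends. Next I'll press the middle tile with the closed fingers.

>>> play_rows(steps=[0.001,0.03,0,0,0.001,0.063,0,0,0.001,0.063,0,0,0.001,0.063,0.03,0,0.001,0.063,0.06,0,0.001,0.063,0.075,0,0.001,0.063,0.08,0,0.001,0.063,0.08,0])

```text
time: 12.22
tool_pos: [0.5031, -0.1934, 0.1172]
tcp_rot: [3.119, 0.378, 0.001]
wrist_force: [1.0, -0.2, -0.2]
width: -0.003
grip_force: 0.0
```

>>> play_rows(steps=[0,0,0.002,0,0,0,0.004,0,0,0,0.006,0,0,0,0.006,0,0,0,0.006,0])

```text
time: 12.85
tool_pos: [0.503, -0.1936, 0.1111]
tcp_rot: [3.119, 0.377, 0.001]
wrist_force: [-0.7, 0.2, 1.7]
width: -0.002
grip_force: 0.8
```

>>> play_rows(steps=[0,0,0.001,0,0,0,0.002,0,0,0,0.003,0,0,0,0.003,0,0,0,0.003,0])

```text
time: 13.48
tool_pos: [0.503, -0.1937, 0.1083]
tcp_rot: [3.119, 0.377, 0.001]
wrist_force: [-1.2, -0.3, 5.9]
width: -0.002
grip_force: 2.9
```

>>> play_rows(steps=[0,0,0.001,0,0,0,0.002,0,0,0,0.003,0,0,0,0.003,0,0,0,0.003,0])

```text
time: 14.1
tool_pos: [0.503, -0.1937, 0.1057]
tcp_rot: [3.119, 0.377, 0.001]
wrist_force: [-2.1, 0.9, 8.6]
width: -0.001
grip_force: 4.2
```

>>> play_rows(steps=[0,0,0.001,0,0,0,0.0015,0,0,0,0.0015,0,0,0,0.0015,0,0,0,0.0015,0])

```text
time: 14.72
tool_pos: [0.503, -0.1937, 0.105]
tcp_rot: [3.118, 0.377, 0.001]
wrist_force: [-3.5, 1.6, 13.5]
width: -0.004
grip_force: 6.5
```

>>> play_rows(steps=[0,0,0.001,0,0,0,0.001,0,0,0,0.001,0,0,0,0.001,0])

```text
time: 15.22
tool_pos: [0.503, -0.1937, 0.1049]
tcp_rot: [3.119, 0.377, 0.001]
wrist_force: [-7.1, 3.1, 18.1]
width: -0.0
grip_force: 9.5
```

```bash
python3 -c "
from h import *
go(.503,-.1937,.105,13.9)
from workcell import bot
s=bot.read_camera('scene')
a=cv2.resize(s['pixels'][150:240,230:330],None,fx=6,fy=6,interpolation=2)
cv2.imwrite('pics/g5.png',a)"
```

```text
t 15.225 pos [ 0.503  -0.1937  0.1049] yaw 13.8 zaxis [ 0. -0. -1.] | shift [-0.      0.     -0.0001] turn -0.0017 F [-7.1  3.1 18.1] w -0.0
```

View pics/g5.png

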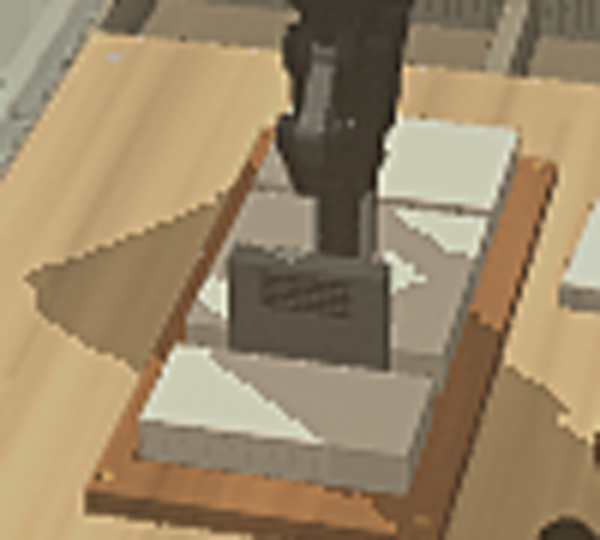

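The g5 crop shows the middle tile pressed down against its hard stop: the force rises while the position holds, and its seam with the broad tile at (440,208) is now open. The spacer hasn't moved.

```bash
python3 -c "
from workcell import bot
print(bot.finish_job())"
```

```text
the job is handed in; nothing more can be done
None
```

The job is handed in: the spacer stands upright, fully down in the wide joint and released, and the middle tile is held pressed flush against its stop at about 18 N.

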